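Index the decorating wheel to its next notch

ROBOT

A 6-joint arm with a two-finger parallel gripper is mounted at the origin on the work surface. World frame = base frame: x ahead of the robot, y to its left, z up, the work surface at z = 0. Lengths are in m, angles in rad, forces in N, time in s.
With the tool pointing down it reaches from about 0.4 to 0.825 m from the base axis. Payload 7 kg.
Tool frame: the origin (TCP) lies on the centre line of the jaws, within the pads' length; the fingertips stand 8 mm ahead of it and the grasp point (between the pads) lies 11 mm behind it; z points along the fingers, y is the line along which they close (so a half turn about z gives the same grasp; the last joint's range is limited). The gripper opens to 88 mm and grips with 3 to 60 N. Pads are 19 mm wide; open, the fingers measure 130 mm over their backs; the gripper's body (78 mm by 193 mm) begins 47 mm behind the grasp point.
Start: joints at [-0.995, 0.359, 0.012, 0, -1.224, -0.288], TCP at [0.192, -0.647, 0.235] pointing down, gripper open.
Joint ranges: [-3.07, 3.07], [-1.43, 2.12], [-1.02, 1.25], [-3.03, 1.67], [-3.05, -0], [-3.03, 3.03]. Speed limits (rad/s): [2.39, 2.39, 3.01, 3.14, 3.14, 3.14].

INTERFACE

Orientations are given as a unit quaternion [w, x, y, z].
In Python, from plant import env gives the robot as it stands. The module is installed in compiled form; this text tells all that it offers.
- The arm moves only by the tool carry_out, never from a script. Its argument "motion" is one flat list of numbers, 5 for each row, row after row: the shift along the tool's x, y, z in mm, then the turn about the tool's z in rad, then the closure, from -1 (fully open) to 1 (shut). In form: [x, y, z, yaw, grip, x, y, z, yaw, grip, ...]. A call has 1 to 12 rows; each row is the pose to reach, as a shift and turn from the pose commanded when the call began, along the tool's axes at that moment; what a row does not reach only later rows make up. A row lasts 1/10 s, in which the tool goes at most 50 mm and 8.59 degrees, less where a joint would pass 70% of its speed; a pose out of reach is approached as far as the arm can. A call with a gripper value outside its range is refused whole. The fingers move at their own pace and stop on an object; the grip force is fixed at half the most. Time passes only in rows, so rows that repeat a pose let the fingers close. It gives the time, the measured TCP pose, the force, the opening and the grip force at its end, in the units of the state.
- env.state(): the state, without advancing time (a new reading comes with each control period).
- env.camera(name): name is "scene" or "top"; returns the picture (384x512x3 uint8, red, green, blue); there is no depth.
- env.calibration(name): a dict with "camera_matrix" (3x3 intrinsics, pixels), "R" (3x3) and "t" (3): a world point X has camera coordinates R X + t. Camera axes: x right, y down, z forward; pixel columns grow to the right and rows downward; lengths in m; the calibration is good to about 2 mm. A picture is of the moment at which its call begins. calibration takes no time and is no camera call.
- env.sign_off(): hands the job in; it is judged then, once.
The state is a dict: "t": time; "joint_positions": joint angles; "joint_vel": joint speeds; "joint_efforts": joint torques, N m; "tcp_pos": TCP position; "tcp_rot": TCP orientation; "force": force on the tool from outside, world axes, zero at the start; "wrist_torque": the same for the moment, N m; "width": finger opening in m; "grip_force": force on a finger pad.
Only numpy, scipy, OpenCV 4.12 (cv2) and the standard library are available. Lean on these libraries where they do the work, as an engineer would, in place of code of your own. Each camera call takes 0.05 s, during which the arm holds its last target. There are 200 camera calls.

TASK

The bowl on the decorating wheel is due for its next panel. With the fingertips in the red dish, press the spring plunger down to free the wheel, push it round clockwise (seen from above) to the very next notch and let the plunger spring back up so that the wheel is locked there; take nothing in the grip. Keep the bowl standing in the middle of the wheel, leave the jar, mug and cork block alone, and finish clear of everything.

Things in the scene. Friction and masses are not known exactly. Their poses are not given: they have to be found in the camera images.
- turntable: Fixed stand of the decorating wheel; origin on the bench at the turning axis, z up. Its aluminium index plate (256 mm across, 30 to 38 mm above the bench) has 8 notches, 18 mm wide, open to the rim, every 45 degrees. Above it the wheel, a grey disc 200 mm across, top 75 mm above the bench. The plunger starts locked in the notch on the stand's own -x side.
- wheel_axis (a point): Point on the turning axis (vertical) at the wheel's top face, 75 mm above the bench.
- wheel (a joint): Angle of the wheel in rad, about 0 at the start, growing clockwise seen from above; one notch to the next is 0.785 rad (45 degrees). Locked in a notch it still has a play of about 0.025 rad either way. Turns stiffly (about 1 N at the dish) and stays where it is left.
- dish_floor (a point): Centre of the flat floor of the plunger's red dish, a round cap on an arm of the wheel, 150 mm from the turning axis. With the plunger up, the floor is 85 mm and the rim 101 mm above the bench; the well is 60 mm across and 16 mm deep, open above. The point moves with the plunger and the wheel.
- plunger (a joint): Plunger travel, m: 0 up (locked), 0.012 fully pressed straight down on its spring (4 N to start, 8 N at the bottom). Its brass dog, 12 mm wide, stands in a notch and blocks the wheel; pressed over 8 mm it is below the plate, and pushing the dish sideways turns the wheel. Let go between notches, it stays 8 mm down, rubbing under the plate, and springs up where the next notch comes.
- dish_skirt: The sloping outside of the red dish, 70 mm across at the rim, 92 mm at the foot, 85 to 101 mm above the bench less the plunger's travel. Its origin lies 85 mm below the dish floor on the plunger's axis. Not to be gripped or shoved: press and push from inside the dish.
- bowl: White bowl with blue dots, 120 mm across and 55 mm high, 0.35 kg, standing loose on the middle of the wheel; origin at the centre of its underside. It rides round with the wheel.
- jar: Bystander: glaze jar with a blue lid, 64 mm across, 85 mm high; origin at the centre of its underside.
- mug: Bystander: terracotta mug, 76 mm across plus a handle, 90 mm high; origin at the centre of its underside.
- cork_block: Bystander: round cork block, lying flat, 72 mm across, 50 mm high; origin at the centre of its underside.
Not all that is in view belongs to the job. There is more than one size of the bowl; the one meant has the size given above.

How it is judged:
By the outcome, as a careful person would: the job done as asked, in the order asked, and still so for the second after the job is handed in, with the robot touching nothing.
It also fails if it takes over 48 s, if anything falls off the work surface, if the arm or the gripper's body presses on something with over 40 N, if the wrist force passes 120 N, or if a joint passes its speed limit or range.

## Working session

There is one attempt and no reset: what is moved stays moved. The work goes in short steps, Python scripts to look and compute and a tool call to move; the robot and the scene stay as the last step left them, time stands still between calls to the robot, and variables do not carry over. Pictures are saved under pics/ and viewed, at most 10 in all, crops included, and the job is handed in when it is done.

Besides the shell and the picture viewer there is one more tool, called after "Emit:" as a command line: name --argument value ..., lists and objects as JSON in quotes. carry_out: Moves the arm, as the interface text tells. Its arguments: {"type":"object","properties":{"motion":{"type":"array"}},"required":["motion"]}

```bash
mkdir -p pics; python3 - <<'E'
from plant import env
import cv2,numpy as np
s=env.state();print({k:np.round(v,3) for k,v in s.items()})
for n in("scene","top"):
    c=env.calibration(n);print(n,np.round(c["camera_matrix"],1).tolist(),np.round(c["R"],3).tolist(),np.round(c["t"],3))
    cv2.imwrite(f"pics/{n}0.png",env.camera(n)[:,:,::-1])
E
```

```text
{'t': np.float64(0.0), 'joint_positions': array([-0.995,  0.359,  0.011, -0.   , -1.224, -0.288]), 'joint_vel': array([ 0.   ,  0.   , -0.   ,  0.001, -0.   ,  0.   ]), 'joint_efforts': array([-0.0000e+00, -5.8272e+01,  2.9308e+01,  6.9980e+00,  7.0000e-03,
       -0.0000e+00]), 'tcp_pos': array([ 0.191, -0.647,  0.234]), 'tcp_rot': array([-0.   , -0.143,  0.99 ,  0.001]), 'force': array([ 0.086, -0.102, -0.725]), 'wrist_torque': array([ 0.015, -0.027,  0.001]), 'grip_force': np.float64(0.0), 'width': np.float64(0.088)}
scene [[453.5, 0.0, 247.6], [0.0, 453.5, 183.3], [0.0, 0.0, 1.0]] [[-0.55, 0.835, 0.009], [0.513, 0.346, -0.786], [-0.659, -0.428, -0.618]] [ 0.26  -0.199  1.868]
top [[499.4, 0.0, 260.7], [0.0, 499.4, 187.9], [0.0, 0.0, 1.0]] [[0.015, -1.0, 0.02], [-0.988, -0.018, -0.15], [0.151, -0.017, -0.988]] [-0.013  0.54   1.711]
```

View pics/scene0.png

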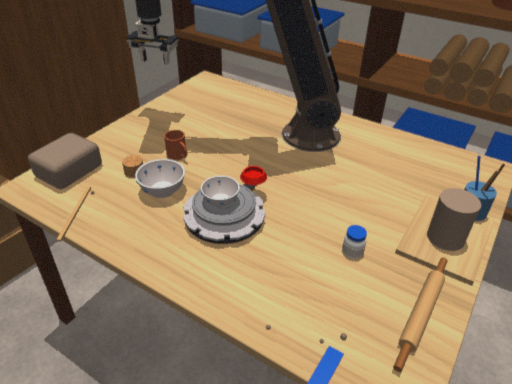

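View pics/top0.png

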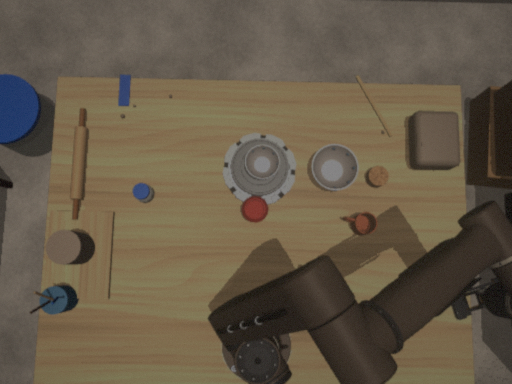

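The scene view shows the wheel and small bowl at about (223,205) and the red dish at (253,177). In the top view the wheel is near (260,170), the dish is at (255,209) on the robot side, the jar is at (143,192), the mug at (363,224) and the cork at (378,176). The larger bowl at (334,168) is a decoy. Clockwise takes the dish toward +y, which is left in the top image.

```bash
cat > h.py <<'E'
from plant import env
import cv2,numpy as np
def ray(n,px,z):
    c=env.calibration(n);R=np.array(c["R"]);C=-R.T@np.array(c["t"])
    px=np.atleast_2d(np.array(px,float))
    d=np.c_[px,np.ones(len(px))]@np.linalg.inv(c["camera_matrix"]).T@R
    return C+d*((z-C[2])/d[:,2])[:,None]
def circ(P):
    A=np.c_[2*P[:,:2],np.ones(len(P))];s=np.linalg.lstsq(A,(P[:,:2]**2).sum(1),rcond=None)[0]
    return s[:2],np.sqrt(s[2]+s[:2]@s[:2])
def big(m):
    return max(cv2.findContours(m.astype(np.uint8),cv2.RETR_EXTERNAL,cv2.CHAIN_APPROX_NONE)[0],key=cv2.contourArea)[:,0]
def red(im):
    h=cv2.cvtColor(im,cv2.COLOR_RGB2HSV);return ((h[...,0]<5)|(h[...,0]>174))&(h[...,1]>180)&(h[...,2]>60)
def dish(travel=0):
    for n in("top","scene"):
        c=big(red(env.camera(n)));print(n,len(c),c.mean(0),"foot-plane",circ(ray(n,c,.087-travel)),"rim-plane",circ(ray(n,c,.101-travel)))
E
python3 - <<'E'
from h import *
dish()
im=env.camera("top");cv2.imwrite("pics/crop.png",cv2.resize(im[120:235,200:320,::-1],None,fx=5,fy=5,interpolation=cv2.INTER_CUBIC))
h=cv2.cvtColor(im,cv2.COLOR_RGB2HSV)
m=(h[...,1]<60)&(h[...,2]>70);m[:, :215]=0;m[:,303:]=0;m[:120]=0;m[240:]=0
hull=cv2.convexHull(big(m))[:,0];P=ray("top",hull,.038)
for _ in range(4):
    c,r=circ(P);P=P[abs(np.hypot(*(P[:,:2]-c).T)-r)<.004]
print("plate",c,r,len(P))
E
```

```text
Traceback (most recent call last):
  File "h.py", line 17, in dish
    c=big(red(env.camera(n)));print(n,len(c),c.mean(0),"foot-plane",circ(ray(n,c,.087-travel)),"rim-plane",circ(ray(n,c,.101-travel)))
  File "h.py", line 12, in big
    return max(cv2.findContours(m.astype(np.uint8),cv2.RETR_EXTERNAL,cv2.CHAIN_APPROX_NONE)[0],key=cv2.contourArea)[:,0]
           ~~~^^^^^^^^^^^^^^^^^^^^^^^^^^^^^^^^^^^^^^^^^^^^^^^^^^^^^^^^^^^^^^^^^^^^^^^^^^^^^^^^^^^^^^^^^^^^^^^^^^^^^
ValueError: max() iterable argument is empty
```

```bash
sed -i 's/return ((h.*/i=im.astype(int);return (i[...,0]>90)\&(i[...,0]>2.6*i[...,1])\&(i[...,2]>0.6*i[...,1])\&(h[...,1]>150)/' h.py
python3 - <<'E'
from h import *
im=env.camera("top");print(im[209,255],im[205,250],im[224,363],env.camera("scene")[177,253])
try: dish()
except Exception as e: print(e)
cv2.imwrite("pics/crop.png",cv2.resize(im[120:235,200:320,::-1],None,fx=5,fy=5,interpolation=cv2.INTER_CUBIC))
h=cv2.cvtColor(im,cv2.COLOR_RGB2HSV)
m=(h[...,1]<60)&(h[...,2]>70);m[:, :215]=0;m[:,303:]=0;m[:120]=0;m[240:]=0
hull=cv2.convexHull(big(m))[:,0];P=ray("top",hull,.038)
for _ in range(4):
    c,r=circ(P);P=P[abs(np.hypot(*(P[:,:2]-c).T)-r)<.004]
print("plate",c,r,len(P))
E
```

```text
[125  55  47] [130  57  50] [116  69  51] [212  27  22]
max() iterable argument is empty
plate [0.61107383 0.00250065] 0.1312020827159895 26
```

View pics/crop.png

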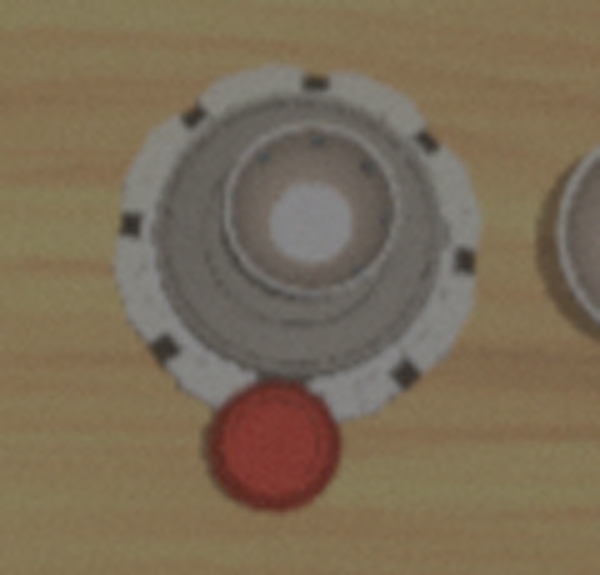

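The crop shows the red dish at crop (273,445), which is full-image (254.6,209), with notches every 45° and the bowl near the middle. The top view's colours are dull, so I'm loosening the red mask.

```bash
sed -i 's/i=im.astype.*/i=im.astype(int);return (i[...,0]>75)\&(i[...,0]>1.9*i[...,1])\&(i[...,0]>2.1*i[...,2])/' h.py
python3 - <<'E'
from h import *
dish()
im=env.camera("top");p=ray("top",[[262,162]],.13);print(p)
# notch outer gaps: dark blobs -> world at z .038
pts=np.array([[316,83],[428,142],[464,261],[404,374],[163,348],[131,224],[193,116]])/5+[200,120]-.4
print("notches",circ(ray("top",pts,.036)))
E
```

```text
top 67 [254.40298507 209.11940299] foot-plane (array([0.46096565, 0.01647093]), np.float64(0.03992090685254329)) rim-plane (array([0.45943494, 0.0165495 ]), np.float64(0.0395893884173689))
scene 64 [253.421875 175.28125 ] foot-plane (array([0.45957361, 0.01288305]), np.float64(0.04770452837818473)) rim-plane (array([0.47521868, 0.02271572]), np.float64(0.04697043479168611))
[[ 0.61490098 -0.0056177   0.13      ]]
notches (array([0.61021526, 0.00281343]), np.float64(0.11906508617890726))
```

Emit:
carry_out --motion '[-10,12,0,0.03,1,-30,38,0,0.1,1,-60,75,0,0.18,1,-90,113,0,0.26,1,-120,150,0,0.34,1,-150,188,0,0.42,1,-180,226,0,0.5,1,-210,263,0,0.58,1,-240,301,0,0.66,1,-265,332,0,0.72,1,-285,357,0,0.77,1,-299,375,0,0.77,1]'

```text
t: 1.65
tcp_pos: [0.3725, -0.2009, 0.235]
tcp_rot: [0.001, 0.239, 0.971, 0.0]
force: [-0.0, -0.1, 0.4]
width: 0.0015
grip_force: 0.0
```

```bash
cat >> h.py <<'E'
from scipy.spatial.transform import Rotation
def go(*targets):
    s=env.state();q=s["tcp_rot"];R=Rotation.from_quat([*q[1:],q[0]]).as_matrix()
    print("t",round(s["t"],2),"tcp",np.round(s["tcp_pos"],4),"F",np.round(s["force"],1),"w",round(float(s["width"]),3),"j",np.round(s["joint_positions"],2),"y",np.round(R[:,1],3))
    for p in targets: print(np.round(1000*R.T@(np.array(p)-s["tcp_pos"]),1))
E
python3 - <<'E'
from h import *
go([.461,.0163,.235],[.461,.0163,.125])
E
```

```text
t 1.65 tcp [ 0.3725 -0.2009  0.235 ] F [-0.  -0.1  0.4] w 0.002 j [-0.02 -0.07 -0.5  -0.   -1.14 -2.03] y [0.464 0.886 0.001]
[2.230e+01 2.335e+02 2.000e-01]
[ 22.5 233.4 110.2]
```

Emit:
carry_out --motion '[2,20,0,0,1,5,55,0,0,1,9,95,0,0,1,13,135,0,0,1,17,175,0,0,1,20,210,20,0,1,22,228,45,0,1,22,233,75,0,1,22,233,95,0,1,22,233,105,0,1,22,233,105,0,1]'

```text
t: 2.75
tcp_pos: [0.4598, 0.0135, 0.1287]
tcp_rot: [-0.001, 0.239, 0.971, -0.001]
force: [0.1, 0.9, -0.1]
width: 0.0009
grip_force: 0.0
```

```bash
python3 - <<'E'
from h import *
go([.461,.0163,.093])
a=env.camera("scene")[120:250,170:330,::-1];cv2.imwrite("pics/c1.png",cv2.resize(a,None,fx=4,fy=4,interpolation=cv2.INTER_CUBIC))
E
```

```text
t 2.75 tcp [0.4598 0.0135 0.1287] F [ 0.1  0.9 -0.1] w 0.001 j [ 0.46  0.11 -0.59 -0.   -0.87 -2.51] y [ 0.464  0.886 -0.002]
[ 0.1  3.1 35.7]
```

View pics/c1.png

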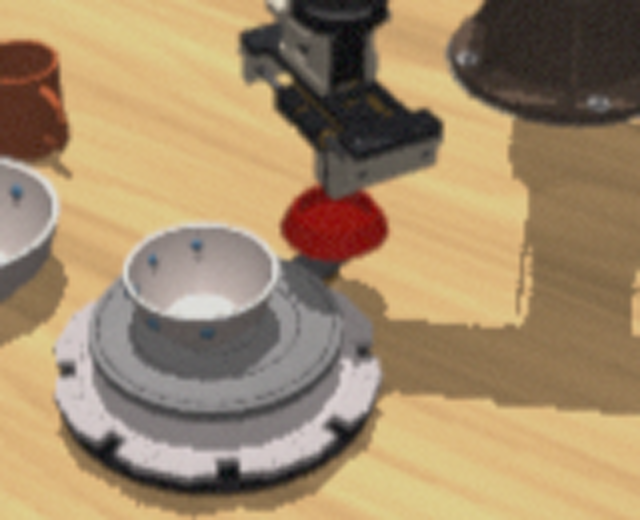

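The closed fingertips are directly above the red dish (crop 335,190) and the bowl is undisturbed. I'll descend into the dish.

Emit:
carry_out --motion '[0,0,10,0,1,0,0,22,0,1,0,0,30,0,1,0,0,34,0,1,0,0,34,0,1,0,0,34,0,1]'

```text
t: 3.4
tcp_pos: [0.4607, 0.0139, 0.0959]
tcp_rot: [0.0, 0.239, 0.971, 0.0]
force: [0.2, -0.7, -1.2]
width: 0.0006
grip_force: 0.0
```

```bash
python3 - <<'E'
from h import *
go([.461,.0163,.093])
a=env.camera("scene")[130:210,200:300,::-1];cv2.imwrite("pics/c2.png",cv2.resize(a,None,fx=6,fy=6,interpolation=cv2.INTER_CUBIC))
E
```

```text
t 3.4 tcp [0.4607 0.0139 0.0959] F [ 0.2 -0.7 -1.2] w 0.001 j [ 0.46  0.15 -0.63  0.   -0.79 -2.51] y [0.464 0.886 0.   ]
[0.8 2.3 2.9]
```

View pics/c2.png

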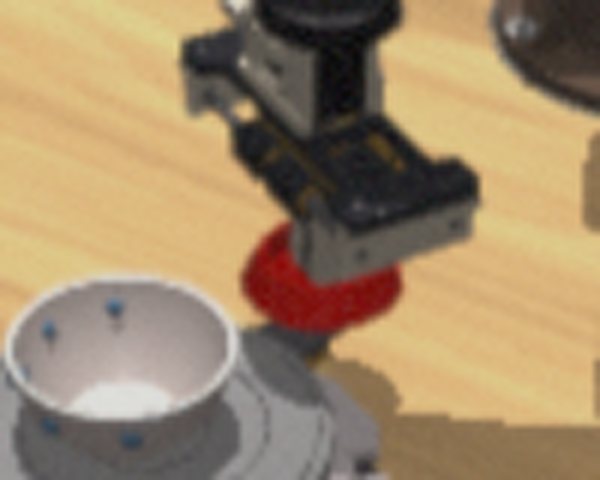

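The fingers are inside the dish about 3 mm above the floor, with no contact force. Pressing down next.

Emit:
carry_out --motion '[1,2,1,0,1,1,2,3,0,1,1,2,6,0,1,1,2,9,0,1,1,2,12,0,1,1,2,14,0,1,1,2,14,0,1,1,2,14,0,1]'

```text
t: 4.25
tcp_pos: [0.4609, 0.0163, 0.082]
tcp_rot: [0.0, 0.239, 0.971, 0.0]
force: [-3.2, 0.6, 8.2]
width: 0.0001
grip_force: 3.9
```

```bash
python3 - <<'E'
from h import *
a=np.radians(174.8);f=lambda d:[.6107+.15*np.cos(a-np.radians(d)),.0027+.15*np.sin(a-np.radians(d)),.0815]
go(*[f(d) for d in (0,8,16,24,32,40,45,47)])
E
```

```text
t 4.25 tcp [0.4609 0.0163 0.082 ] F [-3.2  0.6  8.2] w 0.0 j [ 0.46  0.17 -0.65  0.   -0.75 -2.52] y [0.463 0.886 0.001]
[-0.4  0.2  0.5]
[ 6.2 20.1  0.5]
[10.  40.7  0.5]
[10.9 61.6  0.5]
[ 8.8 82.4  0.5]
[  3.9 102.7   0.5]
[ -0.6 115.    0.5]
[ -2.7 119.8   0.6]
```

Emit:
carry_out --motion '[1,4,0,0,1,3,10,0,0,1,6,20,0,0,1,8,30,0,0,1,10,41,0,0,1,11,51,0,0,1,11,61,0,0,1,10,72,0,0,1,9,78,0,0,1,9,82,0,0,1,9,82,0,0,1]'

```text
t: 5.35
tcp_pos: [0.4924, 0.0938, 0.0825]
tcp_rot: [0.001, 0.238, 0.971, 0.001]
force: [2.3, -0.2, 7.5]
width: 0.0005
grip_force: 3.8
```

```bash
python3 - <<'E'
from h import *
go([.6107+.15*np.cos(np.radians(174.8-40)),.0027+.15*np.sin(np.radians(174.8-40)),.0815])
dish(.012)
a=np.hstack([env.camera("scene")[130:250,170:290,::-1],env.camera("top")[120:240,200:320,::-1]]);cv2.imwrite("pics/c3.png",cv2.resize(a,None,fx=3.3,fy=3.3,interpolation=cv2.INTER_CUBIC))
E
```

```text
t 5.35 tcp [0.4924 0.0938 0.0825] F [ 2.3 -0.2  7.5] w 0.0 j [ 0.58  0.23 -0.57  0.   -0.77 -2.63] y [0.463 0.887 0.002]
[-4.1 19.4  1.1]
top 20 [227.   209.75] foot-plane (array([0.46166412, 0.10895521]), np.float64(0.012233829047951447)) rim-plane (array([0.46013847, 0.10827063]), np.float64(0.012132952707851195))
scene 67 [266.3880597  193.13432836] foot-plane (array([0.49652819, 0.08847998]), np.float64(0.03765563095040747)) rim-plane (array([0.51140831, 0.09703648]), np.float64(0.03708371678389625))
```

View pics/c3.png

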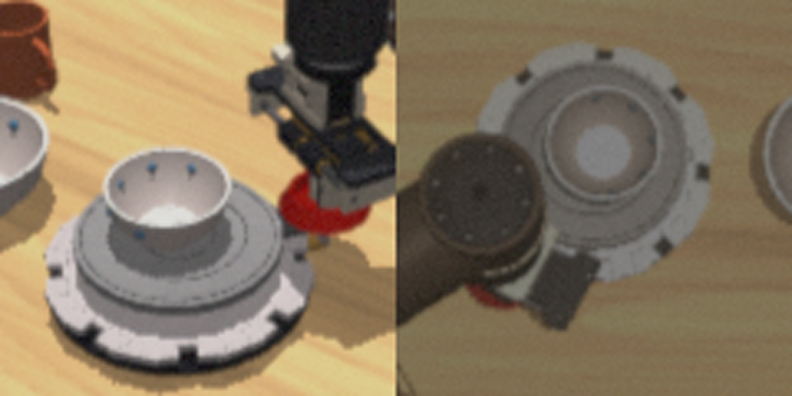

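The dish has followed to about 33°, with the bowl still in the middle. Next I continue to about 39°, ease the press so the dog rides under the plate, and nudge it into the notch.

Emit:
carry_out --motion '[0,5,0,0,1,-1,11,0,0,1,-3,17,0,0,1,-3,17,0,0,1,-3,17,-2,0,1,-3,17,-5,0,1,-3,17,-7,0,1,-3,17,-7,0,1,-3,17,-7,0,1]'

```text
t: 6.45
tcp_pos: [0.5008, 0.1065, 0.0883]
tcp_rot: [-0.0, 0.239, 0.971, -0.0]
force: [-0.2, 0.1, 0.7]
width: 0.0003
grip_force: 0.0
```

Emit:
carry_out --motion '[-1,2,0,0,1,-2,5,0,0,1,-3,8,0,0,1,-3,10,0,0,1,-3,10,0,0,1]'

```text
t: 6.95
tcp_pos: [0.508, 0.1135, 0.0882]
tcp_rot: [-0.0, 0.239, 0.971, -0.001]
force: [-0.6, -4.1, 0.5]
width: 0.0005
grip_force: 1.6
```

```bash
python3 - <<'E'
from h import *
go([.5147,.1179,.089])
dish(.008)
E
```

```text
t 6.95 tcp [0.508  0.1135 0.0882] F [-0.6 -4.1  0.5] w 0.001 j [ 0.6   0.25 -0.52  0.   -0.8  -2.65] y [ 0.464  0.886 -0.002]
[-3.9  7.  -0.8]
top 30 [224.56666667 206.16666667] foot-plane (array([0.48198997, 0.11450802]), np.float64(0.020678405053724983)) rim-plane (array([0.48029272, 0.11377593]), np.float64(0.02050749472320269))
scene 67 [267.91044776 196.01492537] foot-plane (array([0.5103175 , 0.10202786]), np.float64(0.03732764173802877)) rim-plane (array([0.52505213, 0.11041499]), np.float64(0.03675823818758586))
```

Emit:
carry_out --motion '[-1,2,0,0,1,-1,4,0,0,1,-2,5,0,0,1,-2,5,0,0,1,-2,5,0,0,1]'

```text
t: 7.55
tcp_pos: [0.5119, 0.1171, 0.0883]
tcp_rot: [-0.0, 0.239, 0.971, -0.0]
force: [-2.2, -4.0, -0.6]
width: 0.0007
grip_force: 2.3
```

```bash
python3 - <<'E'
from h import *
go([.5147,.1179,.089])
dish(.008)
E
```

```text
t 7.55 tcp [0.5119 0.1171 0.0883] F [-2.2 -4.  -0.6] w 0.001 j [ 0.6   0.26 -0.51 -0.   -0.81 -2.65] y [ 0.464  0.886 -0.001]
[-2.1  2.  -0.7]
top 31 [223.80645161 205.16129032] foot-plane (array([0.49120981, 0.11608748]), np.float64(0.024925366326631636)) rim-plane (array([0.48943635, 0.11534234]), np.float64(0.02471935418081312))
scene 68 [268.45588235 197.04411765] foot-plane (array([0.5137618 , 0.10567131]), np.float64(0.03728568816387868)) rim-plane (array([0.52844389, 0.11400286]), np.float64(0.03671692458191302))
```

Emit:
carry_out --motion '[-1,2,0,0,1,-1,3,0,0,1,-1,3,0,0,1,-1,3,0,0,1]'

```text
t: 8.05
tcp_pos: [0.5143, 0.1192, 0.0883]
tcp_rot: [-0.0, 0.239, 0.971, -0.0]
force: [-0.3, -6.0, -0.2]
width: 0.0007
grip_force: 2.3
```

Emit:
carry_out --motion '[-1,1,0,0,1,-1,2,0,0,1,-1,3,0,0,1,-1,3,0,0,1]'

```text
t: 8.45
tcp_pos: [0.5167, 0.1215, 0.0885]
tcp_rot: [-0.0, 0.239, 0.971, -0.0]
force: [-1.0, -6.2, 0.2]
width: 0.0005
grip_force: 2.2
```

```bash
python3 - <<'E'
from h import *
go([.5147,.1179,.089])
dish(.008)
E
```

```text
t 8.45 tcp [0.5167 0.1215 0.0885] F [-1.  -6.2  0.2] w 0.0 j [ 0.6   0.27 -0.49  0.   -0.81 -2.65] y [ 0.464  0.886 -0.001]
[ 0.1 -4.1 -0.5]
top 30 [222.8        203.76666667] foot-plane (array([0.49125226, 0.12109965]), np.float64(0.02074774828574218)) rim-plane (array([0.48947845, 0.12031308]), np.float64(0.020576264822286236))
scene 67 [268.65671642 198.20895522] foot-plane (array([0.5186652 , 0.10944341]), np.float64(0.03738504729073572)) rim-plane (array([0.5332725 , 0.11771742]), np.float64(0.03681476806414094))
```

Emit:
carry_out --motion '[0,1,0,0,1,-1,2,0,0,1,-1,2,0,0,1,-1,2,0,0,1]'

```text
t: 8.95
tcp_pos: [0.5203, 0.1244, 0.0896]
tcp_rot: [0.001, 0.238, 0.971, 0.001]
force: [-0.9, -0.9, 6.0]
width: 0.0003
grip_force: 3.5
```

Emit:
carry_out --motion '[0,1,0,0,1,-1,2,0,0,1,-1,2,0,0,1,-1,2,0,0,1]'

```text
t: 9.35
tcp_pos: [0.5223, 0.1258, 0.0897]
tcp_rot: [0.002, 0.238, 0.971, 0.001]
force: [-0.3, -0.7, 5.7]
width: 0.0003
grip_force: 3.5
```

```bash
python3 - <<'E'
from h import *
go([.5147,.1179,.089])
dish(.008)
E
```

```text
t 9.35 tcp [0.5223 0.1258 0.0897] F [-0.3 -0.7  5.7] w 0.0 j [ 0.6   0.27 -0.48  0.   -0.81 -2.65] y [0.463 0.886 0.004]
[  3.1 -10.6   0.7]
top 32 [221.15625 201.875  ] foot-plane (array([0.50066538, 0.12543067]), np.float64(0.023913531450670086)) rim-plane (array([0.49881377, 0.1246083 ]), np.float64(0.02371588228219019))
scene 67 [268.82089552 198.98507463] foot-plane (array([0.52117607, 0.11212224]), np.float64(0.03656622886710731)) rim-plane (array([0.53574506, 0.12035539]), np.float64(0.03600844006573573))
```

The vertical force jumped to 6 N, so the dog has sprung into the notch. Lifting straight out.

Emit:
carry_out --motion '[0,-1,-2,0,1,0,-2,-5,0,1,0,-3,-9,0,1,0,-3,-15,0,1,0,-3,-25,0,1,0,-3,-45,0,1,0,-3,-75,0,1,0,-3,-110,0,1,0,-3,-135,0,1,0,-3,-145,0,1]'

```text
t: 10.45
tcp_pos: [0.5203, 0.1222, 0.2372]
tcp_rot: [0.002, 0.239, 0.971, 0.002]
force: [0.4, 0.8, -0.4]
width: 0.0007
grip_force: 0.0
```

Emit:
carry_out --motion '[-3,-15,0,0,1,-9,-45,0,0,1,-17,-85,0,0,1,-25,-125,0,0,1,-33,-165,0,0,1,-42,-205,0,0,1,-50,-245,0,0,1,-58,-285,0,0,1,-65,-320,0,0,1,-70,-345,0,0,1,-73,-356,0,0,1,-73,-356,0,0,1]'

```text
t: 11.65
tcp_pos: [0.4176, -0.2284, 0.2327]
tcp_rot: [-0.001, 0.24, 0.971, -0.0]
force: [0.3, 0.7, 0.2]
width: 0.0003
grip_force: 0.0
```

```bash
python3 - <<'E'
from h import *
go(); dish(0)
a=np.hstack([env.camera("scene")[130:250,170:290,::-1],env.camera("top")[110:230,200:320,::-1]]);cv2.imwrite("pics/c4.png",cv2.resize(a,None,fx=3.3,fy=3.3,interpolation=cv2.INTER_CUBIC))
E
```

```text
t 11.65 tcp [ 0.4176 -0.2284  0.2327] F [0.3 0.7 0.2] w 0.0 j [-0.09  0.03 -0.41 -0.   -1.13 -1.97] y [ 0.466  0.885 -0.   ]
top 68 [225.13235294 192.98529412] foot-plane (array([0.51426555, 0.11697726]), np.float64(0.040159846926789984)) rim-plane (array([0.51229221, 0.11622119]), np.float64(0.03982634424212393))
scene 70 [270.57142857 195.        ] foot-plane (array([0.51381961, 0.11380884]), np.float64(0.04773638791969368)) rim-plane (array([0.52862992, 0.12208842]), np.float64(0.047001804067683985))
```

View pics/c4.png

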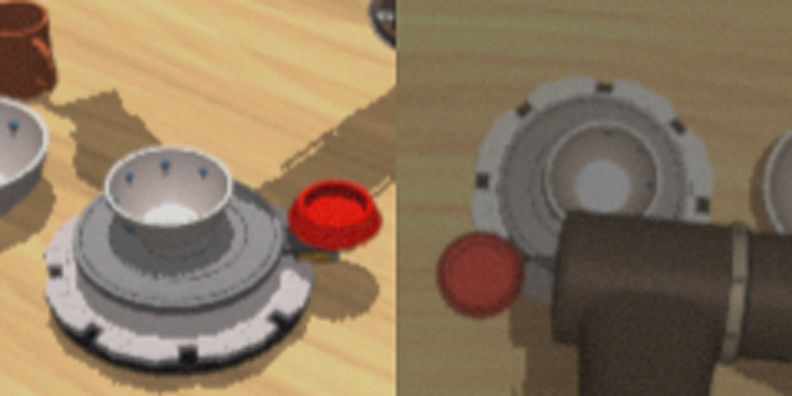

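The dish is up at (0.514, 0.117), within about 1 mm of the predicted next notch (0.515, 0.118). The bowl is still in the middle and the arm is clear of everything.

```bash
python3 -c "
from plant import env
print(env.sign_off())"
```

```text
the job is handed in; nothing more can be done
None
```

The wheel is turned one notch clockwise and locked there: the dog sprang into the notch and the plunger came back up. The bowl is still in the middle, the jar, mug and cork block were left alone, the arm is clear, and the job is handed in at about 12 s (no verdict was shown).

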